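# Hang the routing pattern in its notch between its neighbours

## Task

Lift the red-tabbed plywood pattern off its little saddle horse and lower it, hook over the rail, through the gap between the two dark patterns hanging on the rack. Feel along the top of the rail for the blue-floored notch until the hook drops in, push down on it gently but firmly for about a second (about 12 N, never over 25 N) so that it sits fully home, then let go and leave it hanging there. Do not shove or unhook the two neighbours, and leave the glue bottle and screwdriver alone.

Things in the scene. Friction and masses are not known exactly. Their poses are not given: they have to be found in the camera images.
- pattern: Pattern to hang: pale plywood, red edges, 90-155 g; plate 10 mm thick (y), inverted U in xz, mm: bridge x -48..44, z 0..20; long leg x -48..-11.5 down to z -70; short leg x 11.5..44 down to z -56; throat between legs 23 wide. Origin: centre of the throat's roof, which rests on what it hangs from; z up. Red grip tab on the bridge: x -20..10, z 20..82. Hangs upright by itself.
- tab (a point): Good grip point on the pattern's red tab: 62 mm above the pattern's origin, at its x = -5 mm, 20 mm below the tab's top; axes as the pattern. Pinch the 10 mm thickness (along y) from above: fingertips then stay above the neighbours.
- horse: Fixed wooden saddle horse; at the start the pattern hangs on it in a notch 13 mm wide, 8 mm deep, of a crest 18 mm thick (x), 60 mm long (y). Origin on the bench under its centre; notch floor at z 90 mm, crest top 98 mm, foot 120 x 90 x 12 mm. The pattern lifts straight up.
- rack: Fixed rack: base board 110 x 260 x 15 mm, two uprights (y = -115 and 115 mm, 115 mm high) carrying a level wooden rail along the rack's y, 18 mm thick (x), 40 mm high, top 120 mm above the bench. Origin on the bench under the middle.
- rail_mid (a point): Fixed point of the rack: on the rail's top face midway between the uprights; axes as the rack. One notch crosses the rail's top, 13 mm wide (y), 8 mm deep, upright walls, blue floor. Where the rail is clamped varies: the notch's centre lies up to 8 mm either side (y) of this point, unmeasured; feel for it with the hook. The rail does not shift under the allowed forces.
- left_pattern: Dark plywood neighbour hanging loose on the rail, +y side, 130 g. Same shape as the pattern but 12 mm thick, legs 75 and 60 mm, no tab: its top is 20 mm above the rail. Origin: centre of its throat's roof. Its near face is 16-18 mm from rail_mid along y.
- right_pattern: Dark plywood neighbour with green edges hanging loose on the rail, -y side, 120 g. Same shape as the pattern but 12 mm thick, legs 68 and 58 mm, no tab: its top is 20 mm above the rail. Origin: centre of its throat's roof. Its near face is 16-18 mm from rail_mid along y.
- glue: White glue bottle with orange cap, 52 mm across, 130 mm high, standing on the bench; origin under its centre. A bystander.
- screwdriver: Screwdriver lying on the bench near the robot, along its x, about 20 cm long. A bystander.
There are look-alikes about, which are no part of the job. Of the things like the horse, leave any that is orange; of the rest the larger one is meant. What is meant by the pattern is not yellow, and is the smaller of those in its own colour.

How it is judged (in metres and radians):
On the way, in this order (a step that is already met when the one before it is completed fails the run):
1. the pattern is lifted clear of the horse (z of pattern in the frame of horse above 0.17 m and contact force between pattern and horse below 0.01 N), for 0.1 s.
2. the pattern's hook is down in the rail's notch and is pushed down with more than 5 N for 0.4 s (z of pattern in the frame of rail_mid between -0.011 and -0.005 m and x of pattern in the frame of rail_mid between -0.008 and 0.008 m and y of pattern in the frame of rail_mid between -0.013 and 0.013 m and contact force between pattern and rack above 5 N), for 0.4 s.
At the end, for the whole second after the job is handed in: Pattern at rest in the notch: throat roof 5-11 mm below the rail top, within 8 mm across and 13 mm along of rail_mid, upright to 0.12 rad, square to 0.25 rad; neighbours at rest on the rail top, upright to 0.2 rad, moved < 12 mm; glue moved < 20 mm, upright to 0.1 rad; screwdriver < 30 mm (z of pattern in the frame of rail_mid between -0.011 and -0.005 m and x of pattern in the frame of rail_mid between -0.008 and 0.008 m and y of pattern in the frame of rail_mid between -0.013 and 0.013 m and angle between pattern's own z axis and vertical below 0.12 rad and angle between the y axis of pattern and the y axis of rack, either way round below 0.25 rad and linear speed of each of pattern, left_pattern, right_pattern below 0.02 m/s and angular speed of pattern below 0.2 rad/s and distance of each of left_pattern, right_pattern from where it was at the start of the episode below 0.012 m and angle between each of left_pattern, right_pattern's own z axis and vertical below 0.2 rad and z of each of left_pattern, right_pattern in the frame of rail_mid above -0.003 m and distance of glue from where it was at the start of the episode below 0.02 m and angle between glue's own z axis and vertical below 0.1 rad and distance of screwdriver from where it was at the start of the episode below 0.03 m); the robot touches nothing.
It fails at once if the pattern is forced against the rack with more than 25 N (contact force between pattern and rack above 25 N).
It fails at once if the left neighbour is shoved with more than 6 N by the pattern or the robot (contact force between any of pattern, the arm, the fingers and left_pattern above 6 N).
It fails at once if the right neighbour is shoved with more than 6 N by the pattern or the robot (contact force between any of pattern, the arm, the fingers and right_pattern above 6 N).
It fails at once if a neighbour is moved more than 25 mm or unhooked (distance of any of left_pattern, right_pattern from where it was at the start of the episode above 0.025 m).
It fails at once if the glue bottle is knocked over (angle between glue's own z axis and vertical above 0.4 rad).
It also fails if it takes over 72 s, if anything falls off the work surface, if the arm or the gripper's body presses on something with over 40 N, if the wrist force passes 120 N, or if a joint passes its speed limit or range.

## Robot

A 6-joint arm with a two-finger parallel gripper is mounted at the origin on the work surface. World frame = base frame: x ahead of the robot, y to its left, z up, the work surface at z = 0. Lengths are in mm, angles in rad, forces in N, time in s.
With the tool pointing down it reaches from about 275 to 750 mm from the base axis. Payload 10.2 kg.
Tool frame: the origin (TCP) lies at the very end of the fingers, on their centre line; the grasp point (between the pads) lies 19 mm behind it; x points along the fingers, z is the direction in which the jaws open and shut, and the axes are right-handed (so a half turn about x gives the same grasp; the last joint's range is limited). The gripper opens to 85 mm and grips with 20 to 120 N. Pads are 22 mm wide; open, the fingers measure 114 mm over their backs; the gripper's body (76 mm by 85 mm) begins 54 mm behind the grasp point. The pads swing forward as they close: fully open they stand 13 mm farther back than shut.
Start: joints at [-1.458, 0.313, 1.498, -0, 1.331, -0.223], TCP at [172.988, -495.688, 231.294] pointing down, gripper open.
Joint ranges: [-2.94, 2.94], [-0.97, 2.17], [0.19, 2.56], [-1.23, 4.37], [0.02, 3.11], [-2.88, 2.88]. Speed limits (rad/s): [2.39, 2.39, 3.01, 3.14, 3.14, 3.14].

## Interface

Orientations are given as a unit quaternion [w, x, y, z].
In Python, from rig import sense, vision, job gives the robot as it stands. The module is installed in compiled form; this text tells all that it offers.
- The arm moves only by the shell command python3 -m pendant 'ROWS' [FORCE]. ROWS is JSON, a list of rows, each a list of 7 numbers: the turn, a rotation vector about the tool's x, y, z in rad, then the shift along the tool's x, y, z in cm, then the opening, from 0 (shut) to 1 (fully open). A call has exactly 5 rows; each row is the pose to reach, as a shift and turn from the pose commanded when the call began, along the tool's axes at that moment; what a row does not reach only later rows make up. A row lasts 1/8 s, in which the tool goes at most 62.5 mm and 10.7 degrees, less where a joint would pass 70% of its speed; a pose out of reach is approached as far as the arm can. A call with a gripper value outside its range is refused whole. The fingers move at their own pace and stop on an object; FORCE is the grip in N (left out, the last holds). Time passes only in rows, so rows that repeat a pose let the fingers close, or fill a call up. It gives the time, the measured TCP pose, the force and the opening at its end, in the units of the state.
- sense(): the state, without advancing time (a new reading comes with each control period).
- vision.capture(name): name is "scene" or "top" or "wrist"; returns the picture (480x640x3 uint8, red, green, blue); there is no depth.
- vision.calibration(name): a dict with "K" (3x3 intrinsics, pixels), "k1" (the pictures are not rectified: a ray, as slopes to the right and down, at radius r is drawn at 1 + k1 r^2 times it, then the intrinsics apply), "extrinsics" (4x4, takes a point from camera to world coordinates). Camera axes: x right, y up, looking along -z (the intrinsics and any distortion apply to the point x, -y, -z); pixel columns grow to the right and rows downward; lengths in mm; the calibration is good to about 2 mm. A picture is of the moment at which its call begins: read the wrist's pose just before it. calibration takes no time and is no camera call; for the wrist camera it gives the pose at the moment of the call.
- job.finish_job(): hands the job in, once; it reports no verdict.
The state is a dict: "time_s": time; "joints": joint angles; "dq": joint speeds; "tau": joint torques, N m; "eef_pos": TCP position; "ee_rot": TCP orientation; "force": force on the tool from outside, world axes, zero at the start; "wrist_torque": the same for the moment, N m; "grip_width": opening from 0.0 (shut) to 1.0 (fully open).
Only numpy, scipy, OpenCV 4.12 (cv2) and the standard library are available. Lean on these libraries where they do the work, as an engineer would, in place of code of your own. Each camera call takes 0.05 s, during which the arm holds its last target.

## Working session

There is one attempt and no reset: what is moved stays moved. The work goes in short steps, Python scripts to look and compute and a shell command to move; the robot and the scene stay as the last step left them, time stands still between calls to the robot, and variables do not carry over. Pictures are saved under pics/ and viewed, and the job is handed in when it is done.

```bash
mkdir -p pics; cat > h.py <<'E'
import numpy as np,cv2
from rig import sense,vision,job
from scipy.spatial.transform import Rotation as R
def snap(n,f):
    c=vision.calibration(n);im=vision.capture(n);cv2.imwrite('pics/'+f+'.png',im[:,:,::-1]);np.savez('pics/'+f,im=im,K=c['K'],k1=c['k1'],E=c['extrinsics']);return im
def load(f):return np.load('pics/'+f+'.npz')
def ray(d,u,v):
    K=d['K'];k1=float(d['k1']);p=cv2.undistortPoints(np.array([[[u,v]]],float),K,np.array([k1,0,0,0.]))[0,0]
    E=d['E'];r=E[:3,:3]@np.array([p[0],-p[1],-1]);return E[:3,3],r/np.linalg.norm(r)
def onz(d,u,v,z):
    o,r=ray(d,u,v);return o+r*(z-o[2])/r[2]
def tri(*a):
    A=np.zeros((3,3));b=np.zeros(3);L=[ray(d,u,v) for d,u,v in a]
    for o,r in L:
        P=np.eye(3)-np.outer(r,r);A+=P;b+=P@o
    x=np.linalg.solve(A,b);return x,[np.linalg.norm((np.eye(3)-np.outer(r,r))@(x-o)) for o,r in L]
def proj(d,p):
    E=d['E'];q=E[:3,:3].T@(np.array(p)-E[:3,3]);s=np.array([q[0]/-q[2],-q[1]/-q[2]]);s=s*(1+float(d['k1'])*(s@s));K=d['K'];return K[:2,:2]@s+K[:2,2]
E
python3 - <<'E'
from h import *
np.set_printoptions(precision=3,suppress=True)
print(sense())
for n in ['scene','top','wrist']:
    snap(n,n+'0');d=load(n+'0');print(n,d['K'],d['k1'],d['E'])
E
```

```text
{'time_s': 0.0, 'joints': array([-1.458,  0.313,  1.498, -0.   ,  1.331, -0.223]), 'dq': array([ 0.001,  0.001,  0.   , -0.   ,  0.001, -0.001]), 'tau': array([ -0.   , -41.227, -25.975,  -0.   ,   0.004,   0.   ]), 'eef_pos': array([ 172.952, -495.428,  230.746]), 'ee_rot': array([ 0.576,  0.41 ,  0.577, -0.409]), 'force': array([ 0.663, -0.142,  0.334]), 'wrist_torque': array([ 0.066, -0.006,  0.022]), 'grip_width': 1.0013933793441696}
scene [[520.381   0.    325.975]
 [  0.    520.381 237.158]
 [  0.      0.      1.   ]] -0.0056611047502784055 [[  -0.456   -0.634    0.625 1101.603]
 [   0.89    -0.317    0.328  372.695]
 [  -0.01     0.705    0.709  791.779]
 [   0.       0.       0.       1.   ]]
top [[510.809   0.    324.751]
 [  0.    510.809 239.38 ]
 [  0.      0.      1.   ]] -0.008127430589771894 [[   0.014    0.995   -0.094  377.459]
 [  -1.       0.015    0.009   48.819]
 [   0.01     0.094    0.995 1277.915]
 [   0.       0.       0.       1.   ]]
wrist [[385.142   0.    316.728]
 [  0.    385.142 242.922]
 [  0.      0.      1.   ]] -0.004840834248959104 [[   0.33     0.901    0.283  245.849]
 [  -0.944    0.315    0.098 -469.555]
 [  -0.001   -0.3      0.954  373.47 ]
 [   0.       0.       0.       1.   ]]
```

View pics/scene0.png

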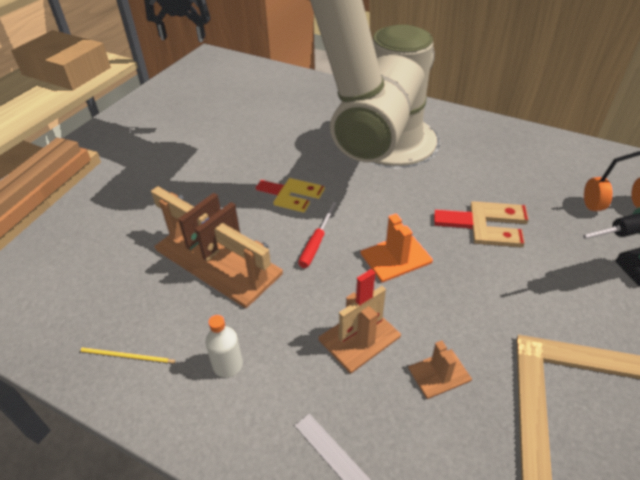

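View pics/top0.png

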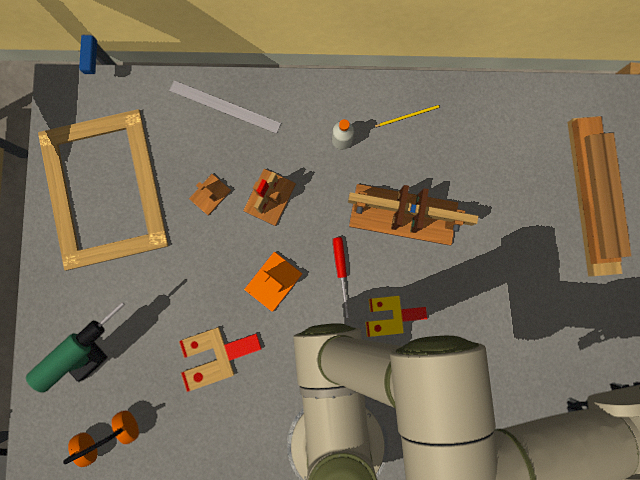

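View pics/wrist0.png

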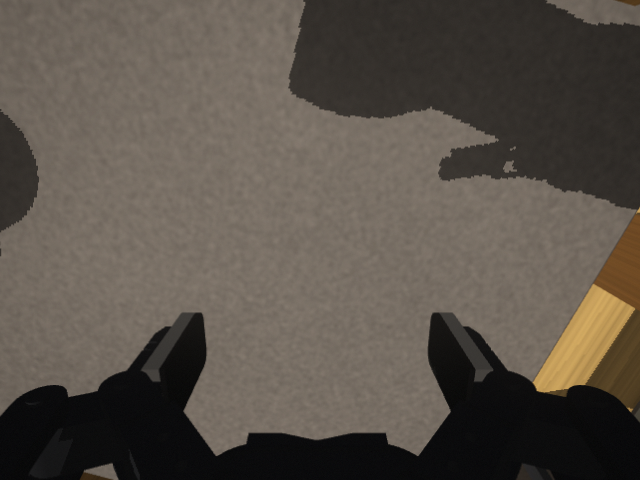

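```bash
python3 - <<'E'
from h import *
a=load('scene0')['im'][250:390,300:480,::-1];b=load('top0')['im'][150:250,180:320,::-1]
a=cv2.resize(a,(720,560),interpolation=2);cv2.imwrite('pics/c1.png',a)
b=cv2.resize(b,(784,560),interpolation=2);cv2.imwrite('pics/c2.png',b)
b=load('top0')['im'][170:255,340:485,::-1];cv2.imwrite('pics/c3.png',cv2.resize(b,None,fx=5.5,fy=5.5,interpolation=2))
b=load('scene0')['im'][180:305,145:290,::-1];cv2.imwrite('pics/c4.png',cv2.resize(b,None,fx=4.6,fy=4.6,interpolation=2))
E
```

```text
(no output)
```

View pics/c1.png

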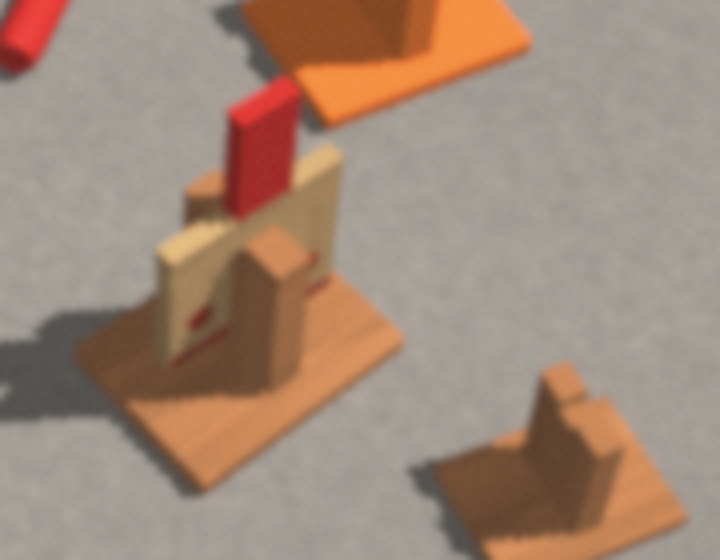

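View pics/c2.png

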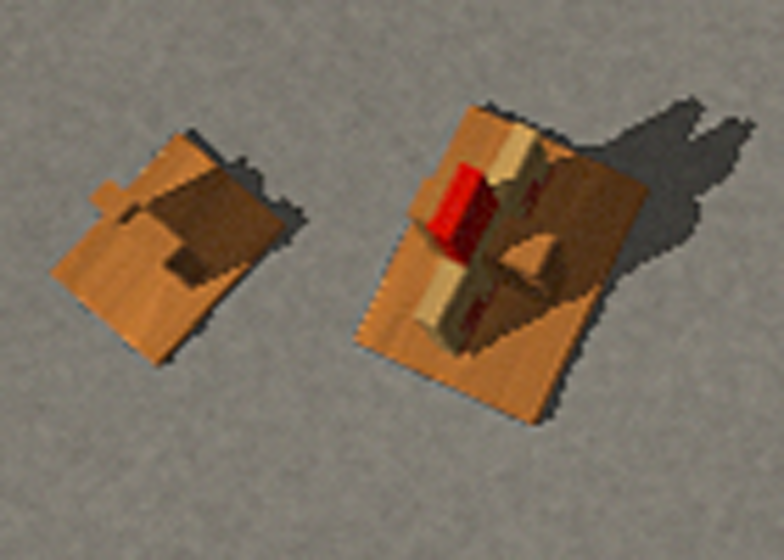

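View pics/c3.png

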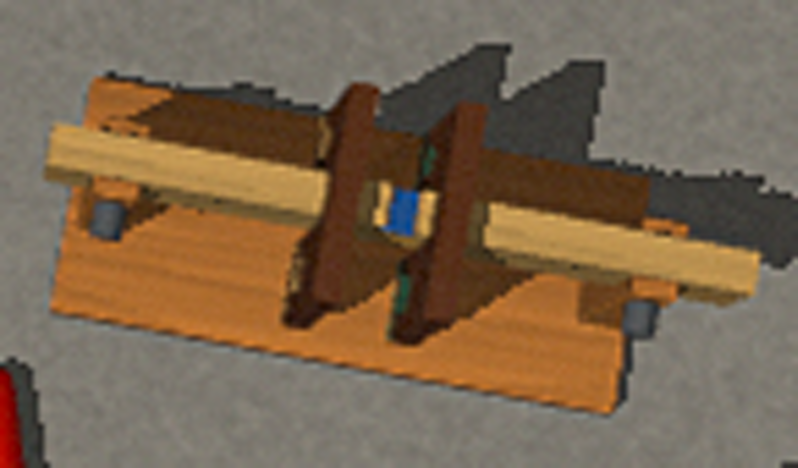

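View pics/c4.png

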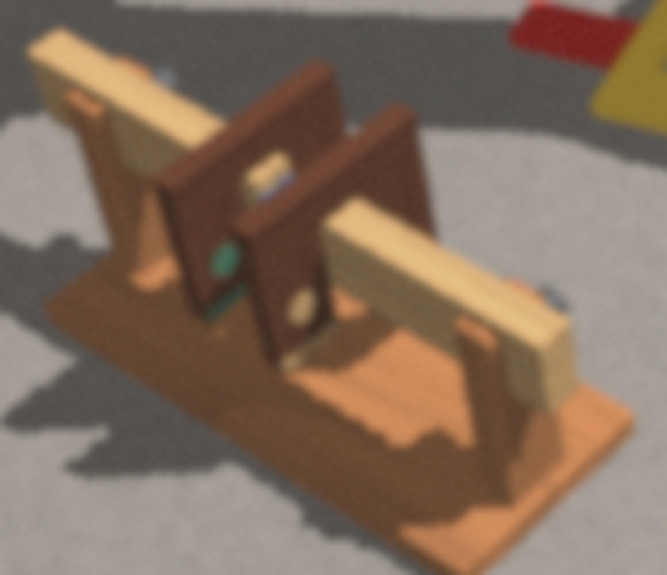

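```bash
python3 - <<'E'
from h import *
np.set_printoptions(precision=1,suppress=True)
t=load('top0');s=load('scene0')
def c(o,f,*p):return [(o[0]+x/f,o[1]+y/f) for x,y in p]
# tab top corners top view crop c2 (f 5.6, o 180,150)
T=c((180,150),5.6,(464,165),(495,180),(458,262),(428,232))
print('tab',[onz(t,*p,172) for p in T])
# tab top in scene: corners c1 (f4,o 300,250)
S=c((300,250),4,(230,112),(240,122),(298,88),(288,77))
print('tabscene',[onz(s,*p,172) for p in S])
# bridge ends top z=110
print('bridge',[onz(t,*p,110) for p in c((180,150),5.6,(520,127),(548,140),(418,315),(445,330))])
# rail ends
Rt=c((340,170),5.5,(55,125),(47,160),(760,254),(752,283))
print('rail',[onz(t,*p,120) for p in Rt])
Rs=c((145,180),4.6,(60,30),(30,50),(572,322),(540,345))
print('rails',[onz(s,*p,120) for p in Rs])
print([tri((t,*a),(s,*b)) for a,b in zip(Rt,[Rs[1],Rs[0],Rs[3],Rs[2]])])
print([tri((t,*a),(s,*b)) for a,b in zip(Rt,[Rs[2],Rs[3],Rs[0],Rs[1]])])
print('notch',onz(t,340+403/5.5,170+212/5.5,112))
E
```

```text
tab [array([612.5, 176.6, 172. ]), array([606.7, 164.3, 172. ]), array([573.9, 178. , 172. ]), array([585.6, 190. , 172. ])]
tabscene [array([613.3, 170.8, 172. ]), array([616.2, 176.4, 172. ]), array([590.1, 189.6, 172. ]), array([586.5, 183.8, 172. ])]
bridge [array([642., 161., 110.]), array([636.7, 149.2, 110. ]), array([562.5, 201.1, 110. ]), array([556.5, 189.8, 110. ])]
rail [array([595.8, -18.2, 120. ]), array([580.9, -15. , 120. ]), array([ 545.9, -313.2,  120. ]), array([ 533.7, -309.6,  120. ])]
rails [array([ 532.9, -308.8,  120. ]), array([ 549.5, -311.6,  120. ]), array([583.3, -13.6, 120. ]), array([599.2, -18.2, 120. ])]
[(array([629.7, -73.7, 276.1]), [np.float64(89.0741247966573), np.float64(89.07412479665726)]), (array([616.5, -71.7, 276.1]), [np.float64(89.5526857769567), np.float64(89.55268577695651)]), (array([ 521.4, -220.1,   10.6]), [np.float64(126.36790457560541), np.float64(126.36790457560542)]), (array([ 507.7, -211.9,   18.5]), [np.float64(128.09574929525274), np.float64(128.09574929525274)])]
[(array([591.7, -13.4, 128.5]), [np.float64(4.942373306032841), np.float64(4.942373306032955)]), (array([586.4, -20.9, 105.9]), [np.float64(5.868882168487109), np.float64(5.868882168487147)]), (array([ 541.6, -305.9,  128.6]), [np.float64(5.239928319189377), np.float64(5.23992831918935)]), (array([ 538.4, -317.7,  108.5]), [np.float64(5.2405781683441806), np.float64(5.240578168344208)])]
notch [ 562.6 -165.3  112. ]
```

```bash
cat >> h.py <<'E'
np.set_printoptions(precision=3,suppress=True)
def Rt(s):
    q=s['ee_rot'];return R.from_quat([q[1],q[2],q[3],q[0]])
def goal(ang): # tool down, tool z at heading ang deg
    a=np.radians(ang);z=np.array([np.cos(a),np.sin(a),0]);x=np.array([0,0,-1.]);return R.from_matrix(np.stack([x,np.cross(z,x),z],1))
def plan(p,ang):
    s=sense();r=Rt(s);g=goal(ang);print('t',s['time_s'],'pos',s['eef_pos'],'F',s['force'],'M',s['wrist_torque'],'w',s['grip_width'],'q6',s['joints'][5])
    z=r.as_matrix()[:,2];print('heading z',np.degrees(np.arctan2(z[1],z[0])),'toolx',r.as_matrix()[:,0])
    print('turn',(r.inv()*g).as_rotvec(),'shift cm',r.inv().apply(np.array(p)-s['eef_pos'])/10)
E
python3 - <<'E'
from h import *
s=sense();print(Rt(s).as_matrix())
d=load('wrist0');rr=Rt(s);print('cam in tool',rr.inv().apply(d['E'][:3,3]-s['eef_pos']))
for a in(63.2,-116.8):plan([600,180,310],a)
E
```

```text
[[-0.     0.944  0.33 ]
 [ 0.001  0.33  -0.944]
 [-1.     0.    -0.001]]
cam in tool [-142.574   77.369   -0.614]
t 0.15 pos [ 172.989 -495.501  230.88 ] F [0.35  0.148 0.198] M [-0.009  0.022  0.036] w 1.0000252414463102 q6 -0.22341413928137427
heading z -70.7566062824857 toolx [-0.     0.001 -1.   ]
turn [-2.338 -0.    -0.001] shift cm [ -7.854  62.58  -49.71 ]
t 0.15 pos [ 172.989 -495.501  230.88 ] F [0.35  0.148 0.198] M [-0.009  0.022  0.036] w 1.0000252414463102 q6 -0.22341413928137427
heading z -70.7566062824857 toolx [-0.     0.001 -1.   ]
turn [ 0.804 -0.001  0.   ] shift cm [ -7.854  62.58  -49.71 ]
```

```bash
python3 -m pendant '[[-0.16,0,0,-1.5,4.2,-3.3,1],[-0.32,0,0,-3,8.4,-6.6,1],[-0.48,0,0,-5,12.6,-9.9,1],[-0.64,0,0,-7,16.8,-13.2,1],[-0.8,0,0,-7.8,21,-16.5,1]]'; python3 -c "
from h import *
plan([600,180,310],63.2)"
```

```text
time_s: 0.78
eef_pos: [317.6, -269.3, 310.3]
ee_rot: [0.691, 0.151, 0.69, -0.151]
force: [0.1, -0.7, 0.5]
grip_width: 0.999
t 0.775 pos [ 317.614 -269.306  310.252] F [ 0.093 -0.687  0.489] M [-0.021  0.01  -0.017] w 0.9993237301865798 q6 -0.5563120078359306
heading z -24.641250291257364 toolx [ 0.001 -0.001 -1.   ]
turn [-1.533  0.     0.002] shift cm [-0.005 52.613  6.934]
```

```bash
python3 -m pendant '[[-0.15,0,0,0,5.2,0.7,1],[-0.31,0,0,0,10.4,1.4,1],[-0.46,0,0,0,15.6,2.1,1],[-0.62,0,0,0,20.8,2.8,1],[-0.77,0,0,0,26,3.5,1]]'; python3 -c "
from h import *
snap('wrist','w1')
plan([600,180,310],63.2)"
```

```text
time_s: 1.4
eef_pos: [458.8, -48.0, 309.2]
ee_rot: [0.697, -0.12, 0.697, 0.12]
force: [0.9, -1.1, 0.0]
grip_width: 1.002
t 1.45 pos [460.638 -43.727 309.025] F [-0.549  3.055 -1.626] M [0.145 0.031 0.009] w 0.998669699351648 q6 -0.7004200730589428
heading z 20.055736355275894 toolx [ 0.001  0.002 -1.   ]
turn [-0.753  0.002 -0.001] shift cm [-0.032 16.237 20.764]
```

View pics/w1.png

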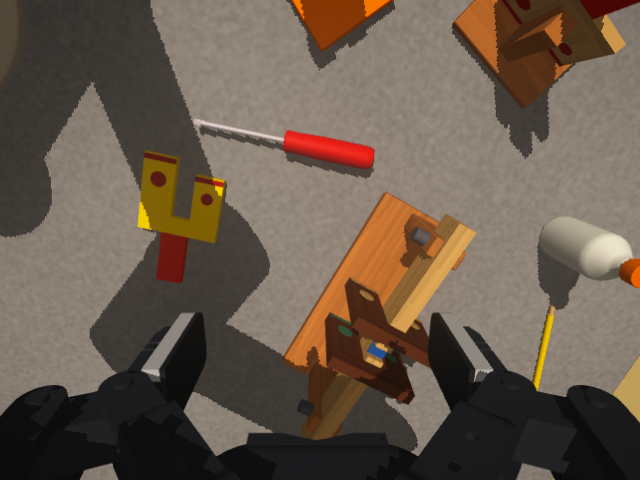

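```bash
python3 -m pendant '[[-0.15,0,0,0,3.3,4.2,1],[-0.3,0,0,0,6.6,8.4,1],[-0.45,0,0,0,9.9,12.6,1],[-0.6,0,0,0,13.2,16.8,1],[-0.75,0,0,0,16.2,20.8,1]]';python3 -m pendant '[[0,0,0,0,0,0,1],[0,0,0,0,0,0,1],[0,0,0,0,0,0,1],[0,0,0,0,0,0,1],[0,0,0,0,0,0,1]]'; python3 -c "
from h import *
snap('wrist','w2')
plan([600,180,310],63.2)"
```

```text
time_s: 2.08
eef_pos: [602.0, 173.3, 309.0]
ee_rot: [0.604, -0.367, 0.605, 0.367]
force: [-0.3, -0.5, -0.2]
grip_width: 1.004
time_s: 2.7
eef_pos: [601.3, 171.3, 309.6]
ee_rot: [0.606, -0.365, 0.606, 0.365]
force: [0.5, -0.2, -0.7]
grip_width: 1.003
t 2.75 pos [601.299 171.369 309.564] F [ 0.795  0.305 -0.227] M [0.007 0.026 0.002] w 0.9992405912605311 q6 -0.9938794572409465
heading z 62.132576822307364 toolx [ 0.  0. -1.]
turn [-0.019  0.     0.   ] shift cm [-0.044  0.518  0.702]
```

View pics/w2.png

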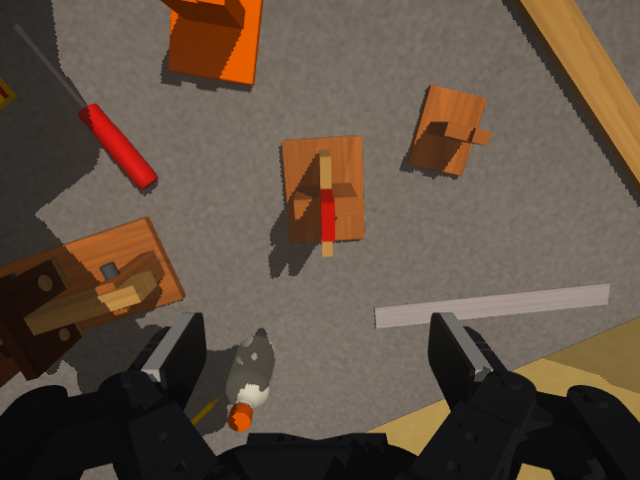

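```bash
python3 - <<'E'
from h import *
b=load('w2')['im'][120:280,240:400,::-1];cv2.imwrite('pics/c5.png',cv2.resize(b,None,fx=3.75,fy=3.75,interpolation=2))
E
```

```text
(no output)
```

View pics/c5.png

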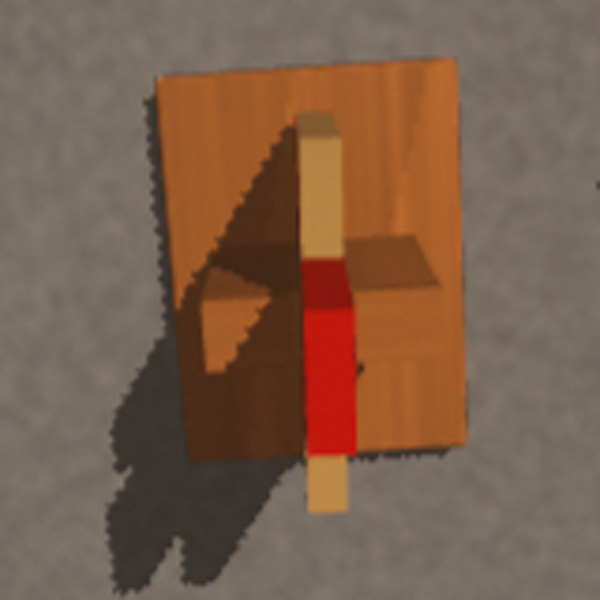

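```bash
python3 - <<'E'
from h import *
w=load('w2');s=load('scene0');t=load('top0')
f=lambda x,y:(240+x/3.75,120+y/3.75)
g=lambda x,y:(300+x/4,250+y/4)
T=[onz(w,*f(*p),172) for p in [(304,308),(352,306),(309,455),(357,453)]];T=np.array(T);print('tabtop',T,T.mean(0))
B=np.array([onz(w,*f(*p),110) for p in [(302,136),(342,136),(307,512),(349,512)]]);print('bridge',B,B.mean(0),np.linalg.norm(B[0]-B[2]))
for M in(T,B):
    v=(M[2]+M[3]-M[0]-M[1]);print('dir',np.degrees(np.arctan2(v[1],v[0])))
C=np.array([onz(w,*f(*p),98) for p in [(347,290),(440,288),(358,357),(443,354)]]);print('crest',C)
for p in [(0,1),(2,3)]:
    e=(B[p[0]]+B[p[1]])/2
    print('end',e,[ (z,(proj(s,[e[0],e[1],z])-[300,250])*4) for z in (110,34,20)])
# corner check
for i in range(4): print(i,[(z,(proj(s,[B[i][0],B[i][1],z])-[300,250])*4) for z in (110,34,20)])
# tab corners triangulated: w2 & top0
q=lambda x,y:(180+x/5.6,150+y/5.6)
a=[(304,308),(309,455)]
for c,d,e in [((304,308),(428,232),(298,88)),((309,455),(464,165),(240,122)),((357,453),(495,180),None),((352,306),(458,262),None)]:
    print(tri((w,*f(*c)),(t,*q(*d))))
for c,d in [((304,308),(288,77)),((309,455),(230,112)),((357,453),(240,122)),((352,306),(298,88))]:
    print('s',tri((w,*f(*c)),(s,*g(*d))))
E
```

```text
tabtop [[585.527 184.141 172.   ]
 [589.591 192.681 172.   ]
 [612.874 170.951 172.   ]
 [617.057 179.772 172.   ]] [601.262 181.886 172.   ]
bridge [[560.985 197.279 110.   ]
 [565.324 205.487 110.   ]
 [643.568 155.358 110.   ]
 [648.506 164.694 110.   ]] [604.596 180.704 110.   ] 92.61383560552157
dir -25.460937582068002
dir -26.518772264894405
crest [[600.309 189.383  98.   ]
 [610.641 210.     98.   ]
 [616.773 184.049  98.   ]
 [626.076 203.298  98.   ]]
end [563.155 201.383 110.   ] [(110, array([341.   , 151.226])), (34, array([328.935, 259.495])), (20, array([326.862, 278.083]))]
end [646.037 160.026 110.   ] [(110, array([166.452, 258.489])), (34, array([164.427, 364.897])), (20, array([164.08 , 383.108]))]
0 [(110, array([333.962, 144.264])), (34, array([322.339, 252.623])), (20, array([320.342, 271.231]))]
1 [(110, array([348.081, 158.231])), (34, array([335.568, 266.406])), (20, array([333.42 , 284.974]))]
2 [(110, array([158.724, 249.82 ])), (34, array([157.172, 356.387])), (20, array([156.906, 374.63 ]))]
3 [(110, array([174.236, 267.222])), (34, array([171.731, 373.46
[... 170 characters left out ...]
 193.596]), [np.float64(0.5734171434365405), np.float64(0.5734171434365275)])
(array([623.306, 172.307, 126.514]), [np.float64(7.6914530097781535), np.float64(7.691453009777986)])
(array([595.337, 187.701, 100.139]), [np.float64(8.613435301503198), np.float64(8.613435301503138)])
s (array([585.765, 183.773, 171.095]), [np.float64(0.29625923585318126), np.float64(0.296259235853195)])
s (array([612.998, 170.809, 171.636]), [np.float64(0.09434385779442742), np.float64(0.09434385779442189)])
s (array([617.047, 178.383, 173.269]), [np.float64(1.5406098634319456), np.float64(1.5406098634318728)])
s (array([589.95 , 191.166, 172.133]), [np.float64(1.5630935597477211), np.float64(1.56309355974772)])
```

```bash
python3 -c "
from h import *
plan([601,182,133],64)"
```

```text
t 2.75 pos [601.299 171.369 309.564] F [ 0.795  0.305 -0.227] M [0.007 0.026 0.002] w 0.9992405912605311 q6 -0.9938794572409465
heading z 62.132576822307364 toolx [ 0.  0. -1.]
turn [-0.033  0.     0.   ] shift cm [17.656  0.528  0.923]
```

```bash
python3 -m pendant '[[-0.03,0,0,3,0.5,0.9,0.7],[-0.03,0,0,6,0.5,0.9,0.7],[-0.03,0,0,9,0.5,0.9,0.7],[-0.03,0,0,9,0.5,0.9,0.7],[-0.03,0,0,9,0.5,0.9,0.7]]'; python3 -c "
from h import *
snap('wrist','w3')
plan([601,182,133],64)"
```

```text
time_s: 3.38
eef_pos: [601.7, 182.0, 220.9]
ee_rot: [0.601, -0.374, 0.599, 0.374]
force: [0.5, 0.0, -0.1]
grip_width: 0.704
t 3.425 pos [601.742 182.019 221.081] F [ 0.404 -0.938 -0.068] M [-0.001  0.044 -0.006] w 0.7020499266011294 q6 -1.0072246743323254
heading z 63.8779790295945 toolx [ 0.003  0.    -1.   ]
turn [-0.002  0.001  0.002] shift cm [ 8.808  0.086 -0.047]
```

View pics/w3.png

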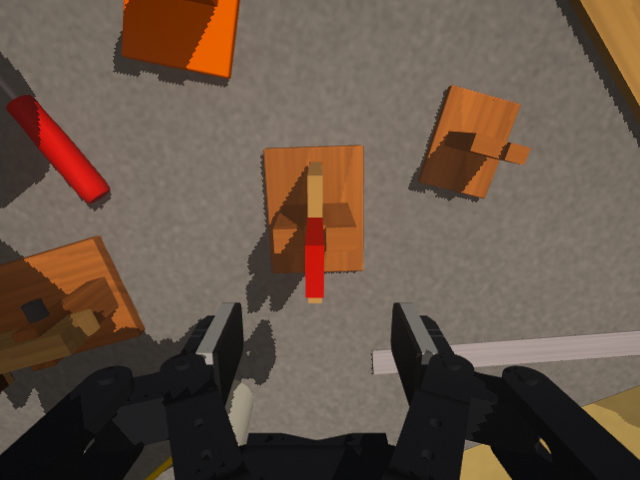

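```bash
python3 -m pendant '[[0,0,0,3,0.1,0,0.7],[0,0,0,6,0.1,0,0.7],[0,0,0,8.8,0.1,0,0.7],[0,0,0,8.8,0.1,0,0.7],[0,0,0,8.8,0.1,0,0.7]]'; python3 -c "
from h import *
snap('wrist','w4')
plan([601,182,133],64)"
```

```text
time_s: 4.05
eef_pos: [601.2, 182.6, 133.4]
ee_rot: [0.601, -0.375, 0.599, 0.374]
force: [-0.3, -0.2, -0.2]
grip_width: 0.7
t 4.1 pos [601.159 182.556 133.408] F [-0.447 -0.243 -0.189] M [-0.009  0.038 -0.025] w 0.7029967979188539 q6 -1.0064112726845975
heading z 63.88677762328436 toolx [ 0.003  0.    -1.   ]
turn [-0.002  0.002  0.003] shift cm [ 0.041 -0.01  -0.057]
```

View pics/w4.png

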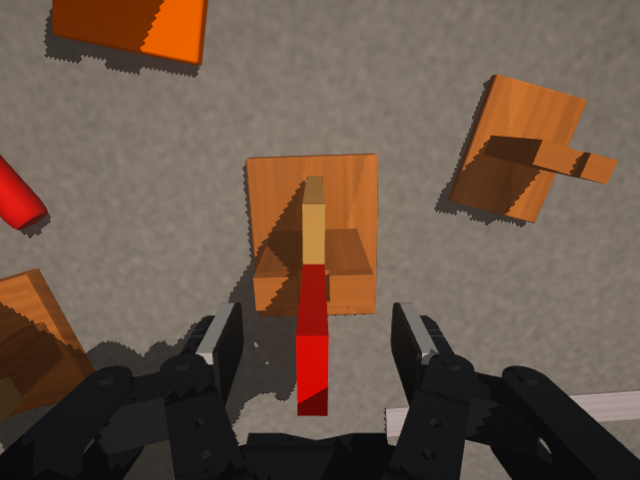

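```bash
python3 -m pendant '[[0,0,0,0,0,-0.05,0.7],[0,0,0,0,0,-0.05,0.3],[0,0,0,0,0,-0.05,0],[0,0,0,0,0,-0.05,0],[0,0,0,0,0,-0.05,0]]' 60;python3 -m pendant '[[0,0,0,0,0,0,0],[0,0,0,0,0,0,0],[0,0,0,0,0,0,0],[0,0,0,0,0,0,0],[0,0,0,0,0,0,0]]'
```

```text
time_s: 4.72
eef_pos: [600.1, 181.9, 131.5]
ee_rot: [0.6, -0.374, 0.6, 0.374]
force: [-0.7, -0.7, 1.4]
grip_width: 0.106
time_s: 5.35
eef_pos: [600.1, 181.9, 131.5]
ee_rot: [0.6, -0.374, 0.6, 0.374]
force: [-1.8, -2.3, 4.1]
grip_width: 0.111
```

```bash
python3 -m pendant '[[0,0,0,-1,0,0,0],[0,0,0,-3,0,0,0],[0,0,0,-6,0,0,0],[0,0,0,-9,0,0,0],[0,0,0,-12,0,0,0]]';python3 -m pendant '[[0,0,0,0,0,0,0],[0,0,0,0,0,0,0],[0,0,0,0,0,0,0],[0,0,0,0,0,0,0],[0,0,0,0,0,0,0]]';python3 -c "
from h import *
snap('wrist','w5');snap('scene','s5')
plan([560,-160,260],80.7)"
```

```text
time_s: 5.98
eef_pos: [599.9, 182.2, 252.5]
ee_rot: [0.6, -0.374, 0.6, 0.374]
force: [0.1, 0.2, -0.2]
grip_width: 0.108
time_s: 6.6
eef_pos: [600.0, 182.0, 250.9]
ee_rot: [0.6, -0.374, 0.6, 0.374]
force: [-0.8, 0.1, -0.3]
grip_width: 0.108
t 6.7 pos [600.009 182.007 251.146] F [-0.492 -0.1   -0.956] M [ 0.007 -0.002 -0.058] w 0.10760955483398646 q6 -1.0070889006218897
heading z 63.88573865366043 toolx [-0.  0. -1.]
turn [-0.293 -0.    -0.   ] shift cm [ -0.885 -11.461 -32.471]
```

View pics/w5.png

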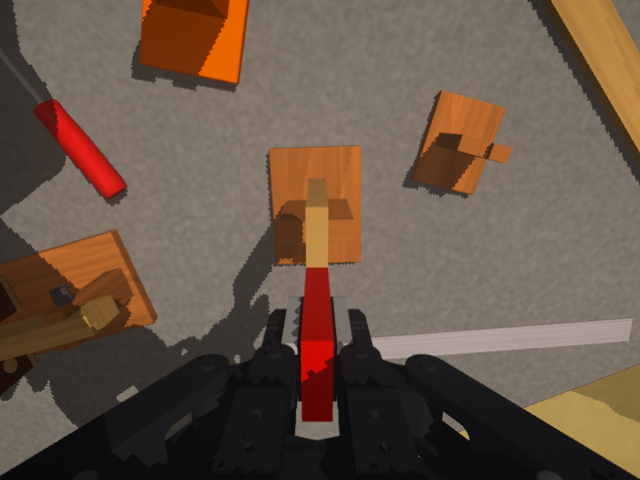

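View pics/s5.png

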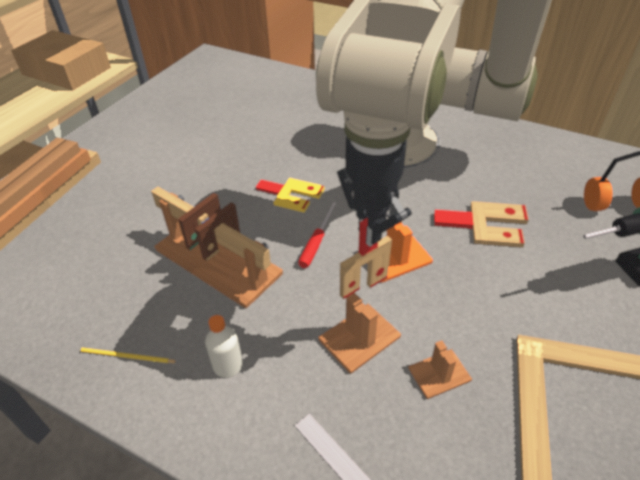

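```bash
python3 -c "
from h import *
t=load('top0');print('glue',onz(t,343,126,130))
plan([635,-175,300],80.7)"
```

```text
glue [749.67   -0.043 130.   ]
t 6.7 pos [600.009 182.007 251.146] F [-0.492 -0.1   -0.956] M [ 0.007 -0.002 -0.058] w 0.10760955483398646 q6 -1.0070889006218897
heading z 63.88573865366043 toolx [-0.  0. -1.]
turn [-0.293 -0.    -0.   ] shift cm [ -4.887 -18.855 -30.517]
```

```bash
python3 -m pendant '[[0,0,0,-2,0,0,0],[-0.03,0,0,-4.9,-2,-3.2,0],[-0.06,0,0,-4.9,-4,-6.4,0],[-0.1,0,0,-4.9,-6,-9.7,0],[-0.13,0,0,-4.9,-8,-12.9,0]]';python3 -c "
from h import *
plan([635,-175,300],80.7)"
```

```text
time_s: 7.32
eef_pos: [615.1, 29.7, 300.4]
ee_rot: [0.574, -0.413, 0.574, 0.413]
force: [0.3, 0.5, -1.3]
grip_width: 0.107
t 7.325 pos [615.066  29.718 300.358] F [ 0.288  0.465 -1.342] M [ 0.018 -0.041  0.033] w 0.10659985957721574 q6 -1.387837195103645
heading z 71.39609032399669 toolx [ 0.  0. -1.]
turn [-0.162  0.     0.   ] shift cm [  0.036  -8.42  -18.766]
```

```bash
python3 -m pendant '[[-0.03,0,0,0,-1.7,-3.7,0],[-0.07,0,0,0,-3.4,-7.5,0],[-0.1,0,0,0,-5.1,-11.2,0],[-0.13,0,0,0,-6.8,-15,0],[-0.16,0,0,0,-8.4,-18.8,0]]';python3 -m pendant '[[0,0,0,0,0,0,0],[0,0,0,0,0,0,0],[0,0,0,0,0,0,0],[0,0,0,0,0,0,0],[0,0,0,0,0,0,0]]';python3 -c "
from h import *
snap('wrist','w6')
plan([635,-175,300],80.7)"
```

```text
time_s: 7.95
eef_pos: [634.5, -175.4, 300.3]
ee_rot: [0.539, -0.457, 0.539, 0.457]
force: [-0.5, -0.3, -1.4]
grip_width: 0.107
time_s: 8.57
eef_pos: [634.5, -173.6, 300.4]
ee_rot: [0.54, -0.457, 0.54, 0.457]
force: [0.9, -0.8, -1.2]
grip_width: 0.107
t 8.625 pos [ 634.522 -173.696  300.372] F [-0.052  0.004 -1.381] M [-0.02  -0.008  0.011] w 0.11088086310993228 q6 -1.850298495849664
heading z 80.52232883364175 toolx [ 0. -0. -1.]
turn [-0.003 -0.     0.   ] shift cm [ 0.037 -0.069 -0.121]
```

View pics/w6.png

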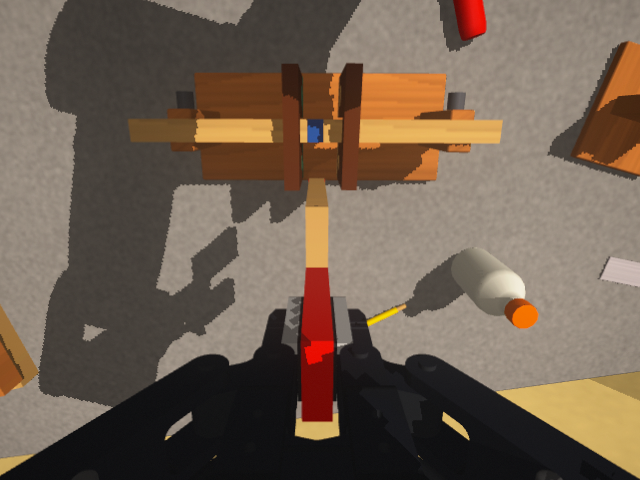

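```bash
python3 - <<'E'
from h import *
b=load('w6')['im'][50:280,250:390,::-1];cv2.imwrite('pics/c6.png',cv2.resize(b[:150],None,fx=5,fy=4,interpolation=2))
E
```

```text
(no output)
```

View pics/c6.png

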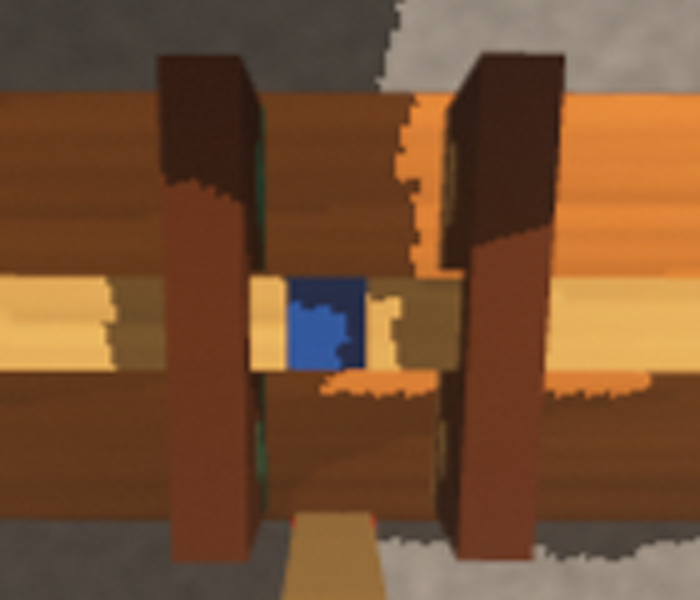

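```bash
python3 - <<'E'
from h import *
w=load('w6');f=lambda x,y:(250+x/5,50+y/4)
# rail edges, further out for direction
im=w['im']
O=lambda p,z:onz(w,*p,z)
def show(n,p,z): print(n,O(p,z))
for n,p,z in [('Rfar L',f(20,276),120),('Rnear L',f(20,371),120),('Rfar R',f(650,276),120),('Rnear R',f(650,371),120)]:show(n,p,z)
for n,p in [('nL',(287,323)),('nR',(366,323))]:
  show(n,f(*p),112);show(n,f(*p),120)
for n,p in [('right near far',(240,55)),('right near near',(250,560)),('left near far',(483,55)),('left near near',(458,560))]:show(n,f(*p),140)
# rail end px
for p in [(129,121),(129,142),(501,121),(501,143)]: show('end',p,120)
t=load('top0');print('top',onz(t,340+403/5.5,170+212/5.5,112))
# uprights / base corners
for p in [(195,73),(202,181),(446,73),(437,181)]: show('base',p,15)
# pattern bridge end near camera (throat+20), pattern z top = 300.4-41.5+20
for p in [(250+295/5,50+515/4),(250+375/5,50+515/4),(308,207),(327,207),(306,268),(328,268)]: show('pat',p,279)
s=sense();print(s['eef_pos'])
E
```

```text
Rfar L [ 549.087 -209.448  120.   ]
Rnear L [ 567.093 -213.355  120.   ]
Rfar R [ 565.614 -110.142  120.   ]
Rnear R [ 583.917 -112.269  120.   ]
nL [ 565.15  -169.123  112.   ]
nL [ 564.993 -168.908  120.   ]
nR [ 567.293 -156.251  112.   ]
nR [ 567.083 -156.347  120.   ]
right near far [ 517.792 -167.102  140.   ]
right near near [ 608.017 -181.865  140.   ]
left near far [ 523.536 -132.582  140.   ]
left near near [ 613.42  -149.398  140.   ]
end [ 534.04  -308.557  120.   ]
end [ 549.729 -313.585  120.   ]
end [582.958 -14.666 120.   ]
end [600.219 -15.052 120.   ]
top [ 562.561 -165.292  112.   ]
base [ 492.088 -275.535   15.   ]
base [ 600.611 -296.323   15.   ]
base [534.282 -21.952  15.   ]
base [643.438 -38.99   15.   ]
pat [ 581.269 -167.323  279.   ]
pat [ 582.384 -160.622  279.   ]
pat [ 593.242 -169.83   279.   ]
pat [ 594.596 -161.694  279.   ]
pat [ 621.044 -175.58   279.   ]
pat [ 622.692 -165.676  279.   ]
[ 634.522 -173.696  300.372]
```

```bash
python3 - <<'E'
from h import *
b=load('w6')['im'][170:350,270:370,::-1];cv2.imwrite('pics/c7.png',cv2.resize(b,None,fx=5,fy=3.3,interpolation=2))
E
```

```text
(no output)
```

View pics/c7.png

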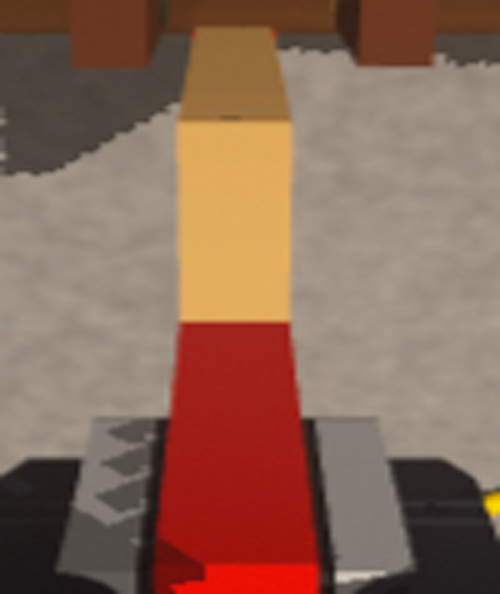

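```bash
python3 -m pendant '[[0,0,0,0,2,0,0],[0,0,0,0,4,0,0],[0,0,0,0.5,6,-0.1,0],[0,0,0,2,7.6,-0.14,0],[0,0,0,4,7.6,-0.14,0]]';python3 -m pendant '[[0,0,0,0,0,0,0],[0,0,0,0,0,0,0],[0,0,0,0,0,0,0],[0,0,0,0,0,0,0],[0,0,0,0,0,0,0]]';python3 -c "
from h import *
snap('wrist','w7');snap('scene','s7');snap('top','t7')
plan([635,-175,300],80.5)"
```

```text
time_s: 9.25
eef_pos: [558.7, -162.7, 260.8]
ee_rot: [0.54, -0.457, 0.54, 0.456]
force: [0.0, -0.5, -1.0]
grip_width: 0.107
time_s: 9.88
eef_pos: [559.4, -162.9, 260.5]
ee_rot: [0.54, -0.457, 0.54, 0.457]
force: [-0.3, -0.5, -1.4]
grip_width: 0.109
t 10.025 pos [ 559.331 -162.87   260.333] F [-0.427 -0.289 -1.484] M [ 0.007 -0.001  0.013] w 0.10403417571768592 q6 -1.8893746341907456
heading z 80.50177327256532 toolx [ 0.  0. -1.]
turn [0. 0. 0.] shift cm [-3.966 -7.663  0.052]
```

View pics/w7.png

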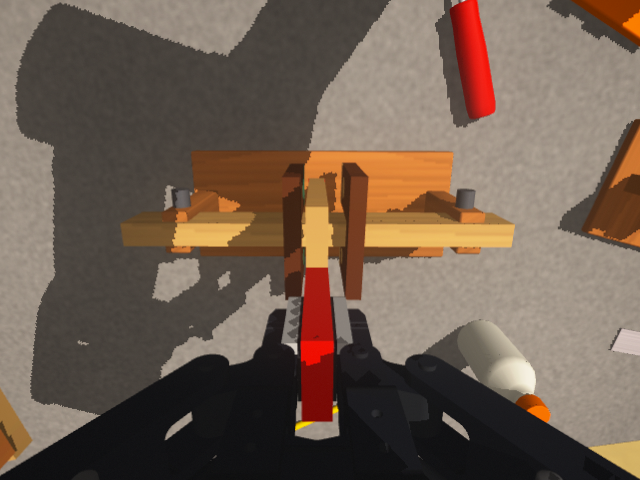

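View pics/s7.png

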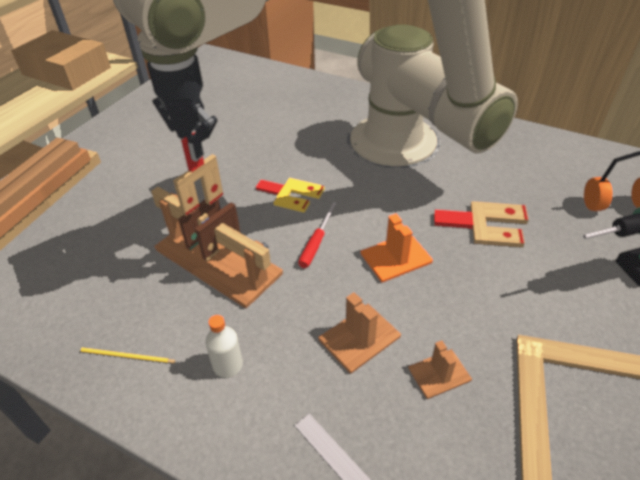

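```bash
python3 -m pendant '[[0,0,0,1,0,0,0],[0,0,0,2,0,0,0],[0,0,0,2.5,0,0,0],[0,0,0,2.8,0,0,0],[0,0,0,3.1,0,0,0]]';python3 -m pendant '[[0,0,0,0.3,0,0,0],[0,0,0,0.6,0,0,0],[0,0,0,0.9,0,0,0],[0,0,0,1.2,0,0,0],[0,0,0,1.5,0,0,0]]'
```

```text
time_s: 10.65
eef_pos: [559.4, -162.9, 229.3]
ee_rot: [0.54, -0.457, 0.54, 0.457]
force: [-0.0, 0.2, -1.2]
grip_width: 0.109
time_s: 11.28
eef_pos: [559.3, -162.9, 214.1]
ee_rot: [0.54, -0.457, 0.54, 0.457]
force: [0.9, 0.5, -0.1]
grip_width: 0.108
```

```bash
python3 -m pendant '[[0,0,0,0.3,0,0,0],[0,0,0,0.7,0,0,0],[0,0,0,1.1,0,0,0],[0,0,0,1.5,0,0,0],[0,0,0,2,0,0,0]]';python3 -m pendant '[[0,0,0,0.5,0,0,0],[0,0,0,1,0,0,0],[0,0,0,1.5,0,0,0],[0,0,0,2,0,0,0],[0,0,0,2.3,0,0,0]]';python3 -c "
from h import *
snap('wrist','w8');snap('scene','s8')
plan([559,-163,153.5],80.5)"
```

```text
time_s: 11.9
eef_pos: [559.3, -162.9, 194.0]
ee_rot: [0.54, -0.457, 0.54, 0.457]
force: [0.4, -1.0, -2.1]
grip_width: 0.11
time_s: 12.52
eef_pos: [559.2, -162.8, 170.9]
ee_rot: [0.54, -0.457, 0.54, 0.457]
force: [0.3, -0.4, -1.7]
grip_width: 0.107
t 12.625 pos [ 559.182 -162.824  170.938] F [ 0.216  0.38  -0.455] M [0.03  0.034 0.012] w 0.10620141521137381 q6 -1.8894031551275101
heading z 80.50125091996944 toolx [-0.001  0.    -1.   ]
turn [ 0.     0.    -0.001] shift cm [ 1.744  0.014 -0.021]
```

View pics/w8.png

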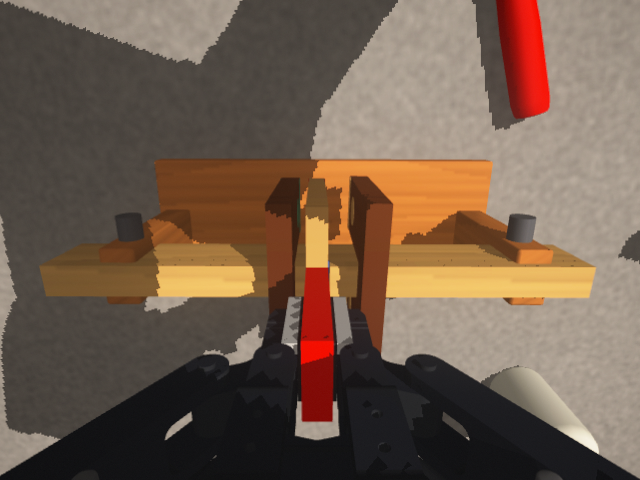

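```bash
python3 -m pendant '[[0,0,0,0.2,0,0,0],[0,0,0,0.4,0,0,0],[0,0,0,0.5,0,0,0],[0,0,0,0.6,0,0,0],[0,0,0,0.7,0,0,0]]';python3 -m pendant '[[0,0,0,0.1,0,0,0],[0,0,0,0.2,0,0,0],[0,0,0,0.3,0,0,0],[0,0,0,0.3,0,0,0],[0,0,0,0.3,0,0,0]]'
```

```text
time_s: 13.25
eef_pos: [559.3, -162.9, 164.3]
ee_rot: [0.54, -0.457, 0.54, 0.457]
force: [-0.7, 0.8, -1.0]
grip_width: 0.11
time_s: 13.88
eef_pos: [559.3, -162.9, 161.3]
ee_rot: [0.54, -0.457, 0.54, 0.457]
force: [-0.2, -0.7, -1.4]
grip_width: 0.108
```

```bash
python3 -m pendant '[[0,0,0,0.05,0,0,0],[0,0,0,0.1,0,0,0],[0,0,0,0.15,0,0,0],[0,0,0,0.2,0,0,0],[0,0,0,0.2,0,0,0]]'
```

```text
time_s: 14.5
eef_pos: [559.3, -162.9, 159.3]
ee_rot: [0.54, -0.457, 0.54, 0.457]
force: [0.5, 0.3, -0.7]
grip_width: 0.109
```

```bash
python3 -m pendant '[[0,0,0,0.1,0,0,0],[0,0,0,0.15,0,0,0],[0,0,0,0.2,0,0,0],[0,0,0,0.25,0,0,0],[0,0,0,0.3,0,0,0]]';python3 -m pendant '[[0,0,0,0.05,0,0,0],[0,0,0,0.1,0,0,0],[0,0,0,0.15,0,0,0],[0,0,0,0.2,0,0,0],[0,0,0,0.2,0,0,0]]'
```

```text
time_s: 15.12
eef_pos: [559.3, -162.9, 156.3]
ee_rot: [0.54, -0.457, 0.54, 0.457]
force: [-0.6, -0.6, -1.6]
grip_width: 0.105
time_s: 15.75
eef_pos: [559.3, -162.9, 154.3]
ee_rot: [0.54, -0.457, 0.54, 0.457]
force: [0.2, -0.4, -1.8]
grip_width: 0.109
```

```bash
python3 -m pendant '[[0,0,0,0.05,0,0,0],[0,0,0,0.1,0,0,0],[0,0,0,0.1,0,0,0],[0,0,0,0.1,0,0,0],[0,0,0,0.1,0,0,0]]'
```

```text
time_s: 16.38
eef_pos: [559.4, -162.9, 153.4]
ee_rot: [0.54, -0.457, 0.54, 0.457]
force: [-0.8, -0.0, 0.8]
grip_width: 0.109
```

Contact has begun, at the predicted floor height. I'll press in small steps.

```bash
python3 -m pendant '[[0,0,0,0.03,0,0,0],[0,0,0,0.05,0,0,0],[0,0,0,0.05,0,0,0],[0,0,0,0.05,0,0,0],[0,0,0,0.05,0,0,0]]'; python3 -c "
from h import *
print(sense()['force'],sense()['wrist_torque'])"
```

```text
time_s: 17.0
eef_pos: [559.4, -162.9, 153.4]
ee_rot: [0.54, -0.457, 0.54, 0.457]
force: [-2.7, 0.7, 5.5]
grip_width: 0.108
[-2.716  0.731  5.455] [0.24  0.364 0.074]
```

```bash
python3 -m pendant '[[0,0,0,0.03,0,0,0],[0,0,0,0.05,0,0,0],[0,0,0,0.05,0,0,0],[0,0,0,0.05,0,0,0],[0,0,0,0.05,0,0,0]]'
```

```text
time_s: 17.62
eef_pos: [559.4, -162.9, 153.4]
ee_rot: [0.54, -0.457, 0.54, 0.457]
force: [-3.9, 1.7, 8.9]
grip_width: 0.11
```

```bash
python3 -m pendant '[[0,0,0,0.02,0,0,0],[0,0,0,0.03,0,0,0],[0,0,0,0.03,0,0,0],[0,0,0,0.03,0,0,0],[0,0,0,0.03,0,0,0]]';python3 -m pendant '[[0,0,0,0,0,0,0],[0,0,0,0,0,0,0],[0,0,0,0,0,0,0],[0,0,0,0,0,0,0],[0,0,0,0,0,0,0]]';python3 -c "
from h import *
snap('wrist','w9');snap('scene','s9');print(sense()['force'],sense()['wrist_torque'])"
```

```text
time_s: 18.25
eef_pos: [559.4, -162.9, 153.3]
ee_rot: [0.54, -0.457, 0.54, 0.457]
force: [-3.7, 1.6, 10.4]
grip_width: 0.111
time_s: 18.88
eef_pos: [559.4, -162.9, 153.4]
ee_rot: [0.54, -0.457, 0.54, 0.457]
force: [-4.1, 1.9, 10.9]
grip_width: 0.109
[-4.457  1.943 11.182] [ 0.359  0.808 -0.058]
```

View pics/w9.png

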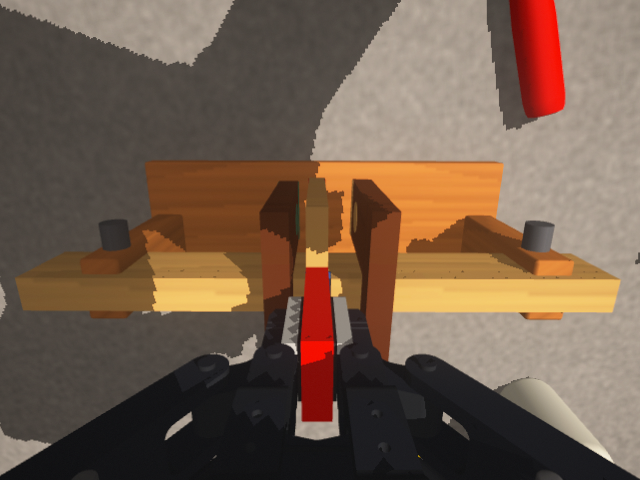

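View pics/s9.png

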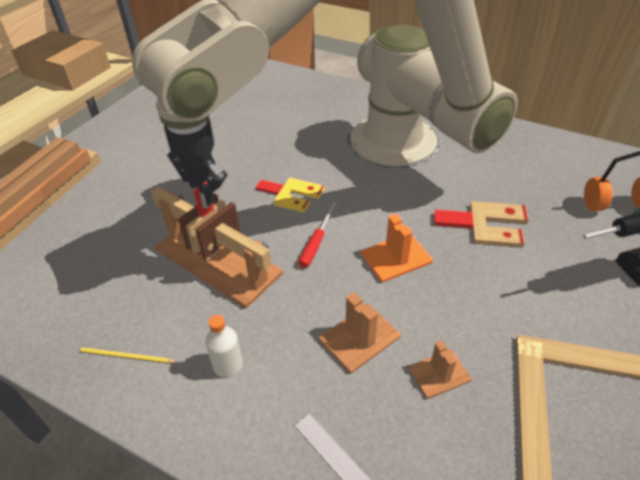

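```bash
python3 -m pendant '[[0,0,0,-0.05,0,0,0],[0,0,0,-0.12,0,0,0],[0,0,0,-0.12,0,0,0],[0,0,0,-0.12,0,0,0],[0,0,0,-0.12,0,0,0]]';python3 -m pendant '[[0,0,0,0,0,0,0.1],[0,0,0,0,0,0,0.2],[0,0,0,0,0,0,0.3],[0,0,0,0,0,0,0.4],[0,0,0,0,0,0,0.45]]';python3 -c "
from h import *
snap('wrist','w10');print(sense()['force'],sense()['wrist_torque'])"
```

```text
time_s: 19.6
eef_pos: [559.4, -162.9, 153.4]
ee_rot: [0.54, -0.457, 0.54, 0.457]
force: [-1.9, 0.1, 5.0]
grip_width: 0.111
time_s: 20.23
eef_pos: [559.3, -162.9, 153.1]
ee_rot: [0.54, -0.457, 0.54, 0.457]
force: [-0.0, 0.2, -0.5]
grip_width: 0.447
[ 0.544 -0.537  0.416] [-0.006  0.003  0.047]
```

View pics/w10.png

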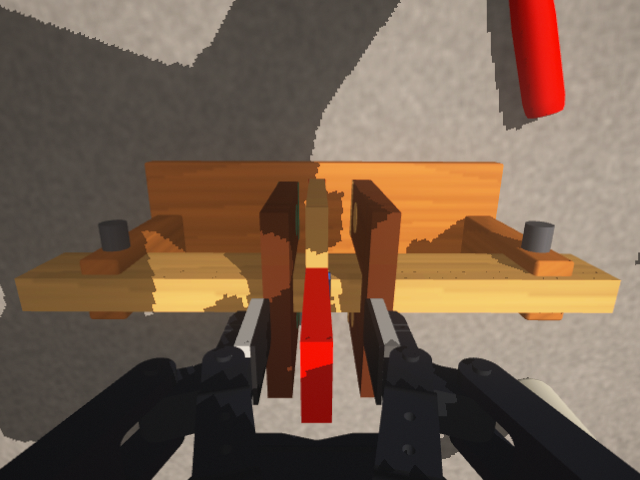

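Released cleanly, and the pattern hasn't moved. Retreating straight up, then away to the side for a look.

```bash
python3 -m pendant '[[0,0,0,-1,0,0,0.45],[0,0,0,-3,0,0,0.45],[0,0,0,-6,0,0,0.45],[0,0,0,-10,0,0,0.45],[0,0,0,-14,0,0,0.45]]';python3 -m pendant '[[0,0,0,0,-2,0,0.45],[0,0,0,0,-4,0,0.45],[0,0,0,0,-6,0,0.45],[0,0,0,0,-6,0,0.45],[0,0,0,0,-6,0,0.45]]';python3 -c "
from h import *
snap('wrist','w11');snap('scene','s11');s=sense();print(s['eef_pos'],s['force'])
b=load('s11')['im'][180:305,145:290,::-1];b=cv2.resize(b,None,fx=3,fy=3,interpolation=2)
a=load('w11')['im'][60:260,200:440,::-1];a=cv2.resize(a,(450,375),interpolation=2)
cv2.imwrite('pics/c11.png',np.hstack([a[:, :360],b]))"
```

```text
time_s: 20.9
eef_pos: [559.2, -162.8, 295.3]
ee_rot: [0.54, -0.457, 0.54, 0.457]
force: [0.5, -0.2, 0.2]
grip_width: 0.449
time_s: 21.52
eef_pos: [618.0, -172.7, 293.6]
ee_rot: [0.54, -0.457, 0.54, 0.457]
force: [0.1, -0.1, 0.4]
grip_width: 0.452
[ 617.955 -172.7    293.766] [0.749 0.171 0.067]
```

View pics/w11.png

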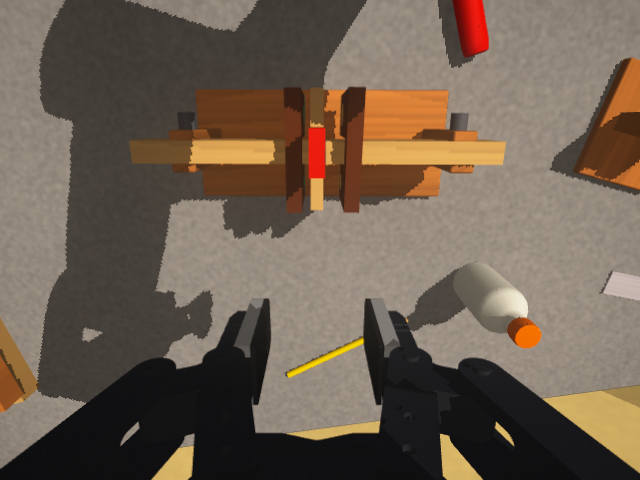

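View pics/c11.png

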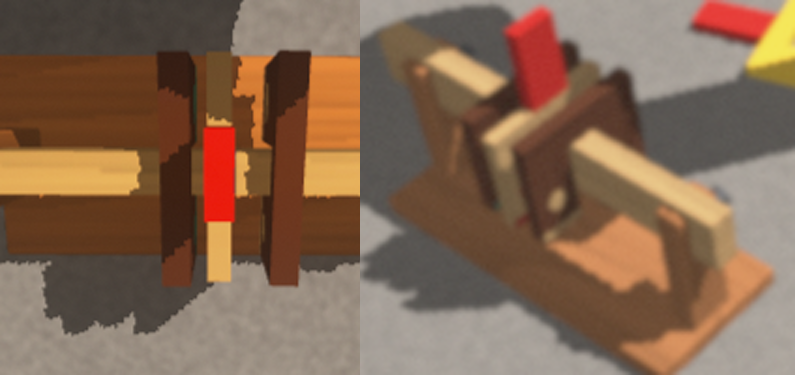

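```bash
python3 - <<'E'
from h import *
w=load('w11');s=load('s11');im=w['im'].astype(int)
m=((im[:,:,0]>150)&(im[:,:,1]<70)).astype(np.uint8);m[:110]=0;m[200:]=0
ys,xs=np.nonzero(m[:,280:360]);print(xs.min()+280,xs.max()+281,ys.min(),ys.max()+1)
# near(-x, base side) edge / far edge centre; scene far-edge centre ~ (511,30), base side centre (549,13)
g=lambda x,y:(145+(x-360)/3,180+y/3)
u=(xs.min()+xs.max()+561)/2
print(tri((w,u,ys.min()),(s,*g(549,13))),tri((w,u,ys.max()+1),(s,*g(511,30))))
for v in(ys.min(),ys.max()+1):print(onz(w,u,v,194))
E
```

```text
308 326 127 179
(array([ 545.945, -159.956,  189.667]), [np.float64(0.32901500562243263), np.float64(0.3290150056223629)]) (array([ 575.968, -164.68 ,  196.922]), [np.float64(0.13302486683667142), np.float64(0.13302486683656617)])
[ 545.656 -159.709  194.   ]
[ 576.47  -164.848  194.   ]
```

```bash
python3 -c "
from h import *
print(job.finish_job())"
```

```text
the job is handed in; nothing more can be done
None
```

The pattern is hanging in the blue-floored notch between its two neighbours. I handed the job in at about 21.6 s of the 72 s allowed; it reports no verdict.

**What I did:** I took the plywood pattern with the red tab off the larger brown horse and lowered it between the neighbours over the rail. I aimed at the notch as seen by the wrist camera. The hook dropped in first time, so I never slid it along the rail top. I then pressed down for over a second and let go. The wrist read 9–11 N upward during that push, about 12 N on the rack once the pattern's own weight is added.

**Last checks:**
- **Depth:** the arm stopped at the height expected for the notch floor. From two views the tab top averages about 193 mm, against 194 mm if fully home. The two end points differ, at 190 and 197 mm. I put this down to pixel error, as the pattern looks upright in both pictures.
- **Position:** the hook's centre comes out at about (566, -163) mm, and I measured the notch at (566, -163) mm.
- **Neighbours:** both look unmoved in the pictures; I did not measure them again. No sideways force showed while lowering.
- **Other things:** the glue bottle and screwdriver were not touched, and the gripper is well clear of everything.

One reading stood out: while pressing, there was also a sideways force of up to about 4.5 N, which disappeared when I let go. An early check of the tab's height against the overhead camera also disagreed badly, because I matched the wrong corners. I used the side and wrist cameras instead, which agreed to within about 2 mm.

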